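# Lay out a bearing kit for the packing check

## Robot

A 6-joint arm with a two-finger parallel gripper is mounted at the origin on the work surface. World frame = base frame: x ahead of the robot, y to its left, z up, the work surface at z = 0. Lengths are in m, angles in rad, forces in N, time in s.
With the tool pointing down it reaches from about 0.3 to 0.75 m from the base axis. Payload 8.5 kg.
Tool frame: the origin (TCP) lies on the mounting face of the last link; the fingertips stand 166 mm ahead of it and the grasp point (between the pads) lies 147 mm ahead of it; x points along the fingers, y is the direction in which the jaws open and shut, and the axes are right-handed (so a half turn about x gives the same grasp; the last joint's range is limited). The gripper opens to 88 mm and grips with 3 to 60 N. Pads are 18 mm wide; open, the fingers measure 123 mm over their backs; the gripper's body (75 mm by 187 mm) begins 45 mm behind the grasp point.
Start: joints at [1.125, 0.381, 1.297, -0, 1.464, -0.215], TCP at [0.126, 0.535, 0.405] pointing down, gripper open.
Joint ranges: [-3.11, 3.11], [-0.89, 2.33], [0.22, 2.48], [-1.42, 4.56], [0.17, 2.85], [-2.88, 2.88]. Speed limits (rad/s): [2.39, 2.39, 3.14, 3.14, 3.14, 3.14].

## Interface

Orientations are given as a unit quaternion [x, y, z, w].
In Python, from workcell import robot gives the robot as it stands.
- The arm moves only by the shell command python3 -m crank 'ROWS' [OPENING]. ROWS is text: rows parted by semicolons, each of 4 numbers parted by spaces: the shift along the tool's x, y, z in m, then the turn about the tool's x in degrees. A call has 1 to 5 rows; each row shifts and turns the commanded pose from where the row before left it, along the tool's axes as they then stand; what a row does not reach is not made up. A row lasts 1/12 s, in which the tool goes at most 41.7 mm and 7.16 degrees, less where a joint would pass 70% of its speed; a pose out of reach is approached as far as the arm can. A call with a gripper value outside its range is refused whole. OPENING is the opening, from 0 (shut) to 1 (fully open), set as the call begins (- or left out, the last holds). The fingers move at their own pace and stop on an object; the grip force is fixed at half the most. Time passes only in rows, so rows that do not move let the fingers close. It gives the time, the measured TCP pose, the force and the opening at its end, in the units of the state.
- robot.get_state(): the state, without advancing time (a new reading comes with each control period).
- robot.get_image(name): name is "scene" or "top" or "wrist"; returns the picture (400x640x3 uint8, red, green, blue); there is no depth.
- robot.get_calibration(name): a dict with "fx", "fy", "cx", "cy" (pixels), "rvec" (rotation vector, rad) and "tvec" (3), from world to camera coordinates, as OpenCV has them. Camera axes: x right, y down, z forward; pixel columns grow to the right and rows downward; lengths in m; the calibration is good to about 2 mm. A picture is of the moment at which its call begins: read the wrist's pose just before it. get_calibration takes no time and is no camera call; for the wrist camera it gives the pose at the moment of the call.
- robot.sign_off(): hands the job in, once; it reports no verdict.
Trained networks look in the newest picture that a camera, given by its name, has taken for a name from the list of things; names that differ only in an ending like _2 or _b are one class to them, and where a whole thing is asked for, a point or a joint stands for the part that bears it (a point fixed in the world has none). Each returns a list of dicts, best first, with "p" (0 to 1); they miss things now and then, are a little off and sometimes report something else, mostly with a low value. They report only what shows in the picture. A call takes as long as a camera call. They do not tell look-alikes from the thing itself.
- robot.trace(camera, target): "mask" (400x640 bool, what is visible of it) and "xy" ([column, row] as shares, 0 to 1, of the picture: columns of its width, rows of its height, amid what is visible of it).
- robot.landmark_of(camera, target): "xy" ([column, row] as shares, 0 to 1, of the picture: columns of its width, rows of its height: a listed point, or the origin of a listed thing).
The state is a dict: "time_s": time; "joint_pos": joint angles; "joint_velocities": joint speeds; "tau": joint torques, N m; "ee_pos": TCP position; "eef_rot": TCP orientation; "ft_force": force on the tool from outside, world axes, zero at the start; "torque": the same for the moment, N m; "gripper_width": finger opening in m.
Only numpy, scipy, OpenCV 4.12 (cv2) and the standard library are available. Lean on these libraries where they do the work, as an engineer would, in place of code of your own. Each camera call takes 0.05 s, during which the arm holds its last target. There are 200 camera calls.

## Task

Lay out the bearing kit on the cardboard sheet for the packing check: stand the sprocket, hub up, midway between the pillow block and the flange block, and set the spacer ring flat and centred on top of its hub. Stand the hexagon nut squarely behind the pillow block (on the side away from the robot) and the clevis, ears up, squarely in front of the flange block (on the side towards the robot), each centred on its block with a gap of about 30 mm to it. Let go of everything, and leave the two blocks, the carton, the jar and the spanner where they are.

Things in the scene. Friction and masses are not known exactly. Their poses are not given: they have to be found in the camera images.
- sheet: Brown cardboard check sheet, 250 (x) x 350 (y) x 3 mm, fixed flat on the bench's left or right half. Origin: centre of its underside, exactly midway between the two bearing blocks that stand on it. x points away from the robot, y to the robot's left, within 0.15 rad.
- pillow_block: Grey cast pillow block standing on the sheet, 115 mm left or right of its centre: foot 38 (x) x 96 (y) x 14 mm, upright round housing (radius 28 mm, bore along x), 62 mm high over all. 1.1 kg, loose. Origin: centre of its underside; x points away from the robot (behind is +x), y to the robot's left; square with the sheet.
- flange_block: Grey cast square flange bearing lying on the sheet, 115 mm from its centre, across from the pillow block: plate 64 x 64 x 12 mm, a hole in each corner, round boss 52 mm wide, 30 mm high over all. 1 kg, loose. Origin: centre of its underside; x points away from the robot (in front is -x), y to the robot's left; square with the sheet.
- sprocket: Steel chain sprocket, hub up: toothed disc 75 mm over the teeth, 8 mm thick, smooth hub 44 mm wide on top, to 28 mm above the underside; hub top flat, bore only drawn. 0.4 kg. Origin: centre of its underside, z up. Grip it by the hub. Starts on the flat grey mat (top at z = 3 mm) with the other kit parts, any yaw, at least 90 mm from centre to centre.
- ring: Plain smooth steel spacer ring, 44 mm outside, 26 mm inside, 22 mm high. About 0.12 kg. Origin: centre of its underside, z along its axis. Starts on the flat grey mat (top at z = 3 mm) with the other kit parts, any yaw, at least 90 mm from centre to centre.
- nut: Large steel hexagon nut, 42 mm across flats (48.5 mm over the corners), 24 mm high. About 0.18 kg. Origin: centre of its underside; the x axis is square to one pair of flats (others every 60 degrees). Starts on the flat grey mat (top at z = 3 mm) with the other kit parts, any yaw, at least 90 mm from centre to centre.
- clevis: Steel clevis (fork end), ears up: base 36 x 36 x 14 mm, two upright ears, each 36 (x) x 10 (y) mm, outer faces 36 mm apart along y, 40 mm high over all. 0.2 kg. Origin: centre of its underside; the open slot between the ears runs along x. Starts on the flat grey mat (top at z = 3 mm) with the other kit parts, any yaw, at least 90 mm from centre to centre.
- carton: Small closed cardboard carton with a paper band, 90 x 130 x 75 mm high, standing beyond the sheet and the mat. Not part of the job. Origin: centre of its underside.
- jar: White jar with a black cap, 64 mm diameter, 85 mm high, standing beyond the sheet and the mat. Not part of the job. Origin: centre of its underside.
- spanner: Steel spanner about 180 mm long, lying between the carton and the jar, pointing away from the robot. Not part of the job. Origin: on the bench under its middle, x along its length.
Not all that is in view belongs to the job. What is shaped like the nut but red or turquoise is not meant.

How it is judged:
At the end, for the whole second after the job is handed in: Sprocket within 15 mm of the midpoint of the blocks (sheet centre); ring flat on its hub, within 10 mm of centre; nut 55 to 85 mm behind the pillow block and clevis 65 to 95 mm in front of the flange block, centre to centre, within 15 mm sideways; all upright (0.1 rad), on the sheet, at rest (horizontal distance between sprocket and sheet below 0.015 m and horizontal distance between ring and sprocket below 0.01 m and z of ring in the frame of sprocket between 0.025 and 0.031 m and x of nut in the frame of pillow_block between 0.055 and 0.085 m and y of nut in the frame of pillow_block between -0.015 and 0.015 m and x of clevis in the frame of flange_block between -0.095 and -0.065 m and y of clevis in the frame of flange_block between -0.015 and 0.015 m and angle between each of sprocket, ring, nut, clevis's own z axis and vertical below 0.1 rad and linear speed of each of sprocket, ring, nut, clevis below 0.02 m/s and height (world z) of each of sprocket, nut, clevis below 0.008 m); the robot touches nothing.
It fails at once if the pillow block is shifted by more than 8 mm (distance of pillow_block from where it was at the start of the episode above 0.008 m).
It fails at once if the flange block is shifted by more than 8 mm (distance of flange_block from where it was at the start of the episode above 0.008 m).
It fails at once if the carton is shifted by more than 20 mm (distance of carton from where it was at the start of the episode above 0.02 m).
It fails at once if the jar is shifted by more than 20 mm (distance of jar from where it was at the start of the episode above 0.02 m).
It fails at once if the spanner is shifted by more than 20 mm (distance of spanner from where it was at the start of the episode above 0.02 m).
It also fails if it takes over 112 s, if anything falls off the work surface, if the arm or the gripper's body presses on something with over 40 N, if the wrist force passes 120 N, or if a joint passes its speed limit or range.

## Working session

There is one attempt and no reset: what is moved stays moved. The work goes in short steps, Python scripts to look and compute and a shell command to move; the robot and the scene stay as the last step left them, time stands still between calls to the robot, and variables do not carry over. Pictures are saved under pics/ and viewed, about 12 in all and at most 16, crops included, and the job is handed in when it is done.

```bash
mkdir -p pics; ls; python3 - <<'E'
from workcell import robot
import cv2
s=robot.get_state();print(s)
for n in("top","scene"):
    im=robot.get_image(n);cv2.imwrite(f"pics/{n}0.png",im[:,:,::-1]);print(n,robot.get_calibration(n))
    if n=="top":
        for t in["sprocket","ring","nut","clevis","pillow_block","flange_block","sheet"]:
            print(t,[(round(d["p"],2),[round(d["xy"][0]*640,1),round(d["xy"][1]*400,1)]) for d in robot.landmark_of(n,t)])
E
```

```text
pics
{'time_s': 0.0, 'joint_pos': array([ 1.12471887e+00,  3.81186380e-01,  1.29825775e+00, -2.29258038e-06,
        1.46357928e+00, -2.15301534e-01]), 'joint_velocities': array([ 0.00038015, -0.00076765,  0.00026601,  0.00052448, -0.00230646,
        0.00094823]), 'tau': array([-1.42010313e-04, -4.37932169e+01, -2.24558705e+01,  7.12258019e-02,
        3.52339237e-02, -1.16022361e-04]), 'ee_pos': array([0.12578622, 0.53537608, 0.40414378]), 'eef_rot': array([ 0.08093187,  0.70256797, -0.08188927,  0.702241  ]), 'ft_force': array([ 0.07032   , -0.79043403,  0.28122723]), 'torque': array([-0.07244233, -0.00132029,  0.00220347]), 'gripper_width': 0.08797267535694768}
top {'fx': 381.27473942121287, 'fy': 381.27473942121287, 'cx': 319.6439268175263, 'cy': 197.92228867410404, 'rvec': array([ 2.15843093, -2.13908962,  0.20407039]), 'tvec': array([-0.06390217,  0.54420234,  0.91645856])}
sprocket [(0.77, [341.2, 214.9])]
ring [(0.71, [350.6, 178.9]), (0.27, [360.7, 114.8])]
nut [(0.68, [450.7, 230.5]), (0.55, [378.3, 261.7]), (0.49, [407.1, 281.2]), (0.46, [265.7, 203.1])]
clevis [(0.7, [398.8, 177.5])]
pillow_block [(0.7, [175.1, 196.1]), (0.64, [340.5, 215.3])]
flange_block [(0.73, [266.5, 203.5]), (0.43, [351.6, 180.2])]
sheet [(0.93, [221.6, 196.7]), (0.49, [399.2, 219.2])]
scene {'fx': 431.96781744482473, 'fy': 431.96781744482473, 'cx': 314.07812844432283, 'cy': 205.63288633551383, 'rvec': array([ 1.33024385,  2.32089299, -0.86208681]), 'tvec': array([ 0.31901088, -0.32601844,  1.34777437])}
```

View pics/top0.png

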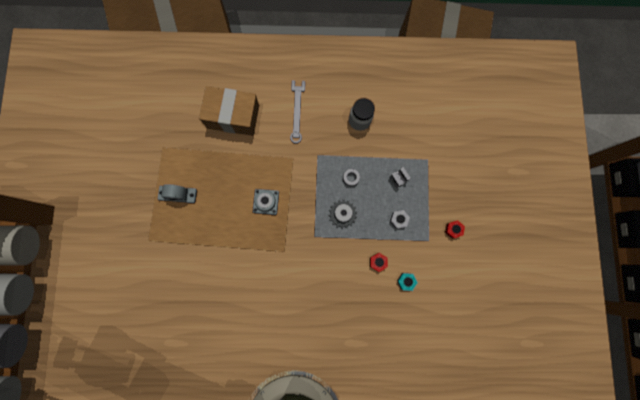

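View pics/scene0.png

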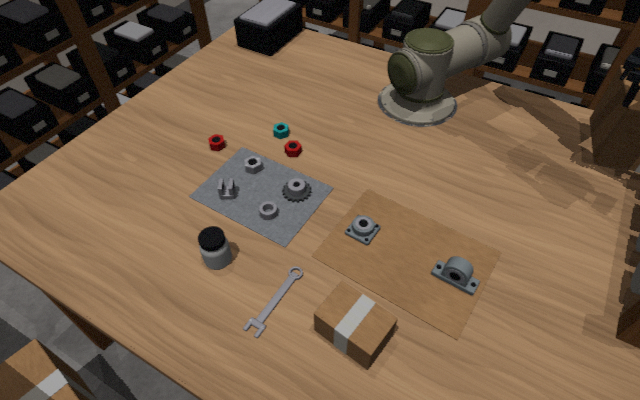

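The sheet is on the left with the pillow block at (175,195) and the flange block at (266,202). The mat holds the ring (351,178), clevis (400,177), sprocket (343,214) and steel nut (400,219). The red and turquoise nuts lie off the mat. The top view shows nothing of the arm but its base.

```bash
cat > h.py <<'E'
from workcell import robot
import numpy as np, cv2
from scipy.spatial.transform import Rotation as Rn
def ray(c,px,z):
    R=cv2.Rodrigues(np.array(c["rvec"]))[0];C=-R.T@c["tvec"]
    d=R.T@np.array([(px[0]-c["cx"])/c["fx"],(px[1]-c["cy"])/c["fy"],1]);return C+d*(z-C[2])/d[2]
def proj(c,P):
    K=np.array([[c["fx"],0,c["cx"]],[0,c["fy"],c["cy"]],[0,0,1.]])
    return cv2.projectPoints(np.array(P,float).reshape(-1,1,3),np.array(c["rvec"]),np.array(c["tvec"]),K,None)[0].reshape(-1,2)
def go(x,y,z=None,yaw=None):
    """yaw: world angle (deg) of jaw axis, mod 180. z: height of FINGERTIPS. prints tool-frame shift (at present axes), then turn"""
    s=robot.get_state();R=Rn.from_quat(s["eef_rot"]).as_matrix();p=s["ee_pos"]
    tip=p+R[:,0]*.166
    t=np.array([x,y,tip[2] if z is None else z])
    d=R.T@(t-tip);cur=np.degrees(np.arctan2(R[1,1],R[0,1]))
    out=f"tip {np.round(tip,4)} jaw {cur:.1f} j6 {s['joint_pos'][5]:.2f} shift mm {np.round(d*1000,1)}"
    if yaw is not None:
        w=(yaw-cur+90)%180-90; out+=f" turn {-w if R[2,0]<0 else w:.1f}"
    print(out)
E
python3 - <<'E'
from h import *
s=robot.get_state();print(Rn.from_quat(s["eef_rot"]).as_matrix().round(3))
c=robot.get_calibration("top");robot.get_image("top")
for t in["sprocket","ring","nut","clevis","pillow_block","flange_block","sheet"]:
    for d in robot.landmark_of("top",t)[:4]:
        if d["p"]>.4:print(t,round(d["p"],2),ray(c,[d["xy"][0]*640,d["xy"][1]*400],.003).round(4))
for t in["sheet","nut"]:
    for d in robot.trace("top",t)[:4]:
        m=d["mask"].astype(np.uint8);r=cv2.minAreaRect(cv2.findNonZero(m))
        print(t,d["p"],[ray(c,q,.003)[:2].round(3).tolist() for q in cv2.boxPoints(r)])
print("nut px",ray(c,(400.5,219),.015).round(4))
cw=robot.get_calibration("wrist");R=cv2.Rodrigues(cw["rvec"])[0];print(-R.T@cw["tvec"],R,cw["fx"],s["ee_pos"])
E
```

```text
[[-0.     0.229  0.973]
 [-0.     0.973 -0.229]
 [-1.    -0.    -0.   ]]
sprocket 0.79 [ 0.511  -0.1172  0.003 ]
sprocket 0.67 [ 0.7767 -0.1626  0.003 ]
ring 0.52 [ 0.6116 -0.1414  0.003 ]
nut 0.81 [ 0.4717 -0.4055  0.003 ]
nut 0.59 [ 0.3342 -0.2791  0.003 ]
nut 0.54 [ 0.387 -0.211  0.003]
clevis 0.68 [ 0.6026 -0.2717  0.003 ]
pillow_block 0.63 [0.555  0.3137 0.003 ]
flange_block 0.9 [0.5454 0.0829 0.003 ]
sheet 0.92 [0.5504 0.1923 0.003 ]
sheet 0.91 [[0.438, 0.376], [0.688, 0.374], [0.661, 0.013], [0.411, 0.029]]
sheet 0.68 [[0.538, -0.078], [0.553, -0.146], [0.484, -0.159], [0.47, -0.092]]
nut 0.65 [[0.359, -0.26], [0.359, -0.309], [0.319, -0.308], [0.319, -0.259]]
nut 0.65 [[0.487, -0.381], [0.505, -0.435], [0.462, -0.447], [0.444, -0.394]]
nut 0.64 [[0.412, -0.191], [0.412, -0.235], [0.366, -0.234], [0.366, -0.191]]
nut 0.54 [[0.516, -0.243], [0.525, -0.29], [0.482, -0.296], [0.473, -0.249]]
nut px [ 0.4967 -0.27    0.015 ]
[0.05103415 0.55360626 0.38488313] [[ 0.22798402  0.97366436 -0.00100041]
 [ 0.93088788 -0.21766645  0.2933753 ]
 [ 0.28543132 -0.06781614 -0.95599683]] 308.3539553476403 [0.12582289 0.53538193 0.40469925]
```

```bash
python3 -c "
from h import *
go(.5,.195,.24,90)"
```

```text
tip [0.1258 0.5354 0.2387] jaw 76.8 j6 -0.22 shift mm [  -1.2 -245.8  442.1] turn -13.2
```

```bash
R="-m crank"; 
python3 -m crank '0 -.018 .033 0;0 -.018 .033 0;0 -.018 .033 0;0 -.018 .033 0;0 -.018 .033 0' 0.7
python3 -m crank '0 -.018 .033 0;0 -.018 .033 0;0 -.018 .033 0;0 -.018 .033 0;0 -.018 .033 0'
python3 -m crank '0 -.022 .037 0;0 -.022 .037 0;0 -.022 .037 0;0 0 0 -6.6;0 0 0 -6.6'
python3 -m crank '0 0 0 0;0 0 0 0'
cat > look.py <<'E'
from h import *
import sys
name=sys.argv[1];z0=float(sys.argv[2]) if len(sys.argv)>2 else .003
go(.5,.195,.24,90)
c=robot.get_calibration("wrist");im=robot.get_image("wrist");cv2.imwrite(f"pics/{name}.png",im[:,:,::-1])
np.save("pics/"+name+".npy",c,allow_pickle=True)
for t in sys.argv[3].split(","):
    for d in robot.landmark_of("wrist",t):
        if d["p"]>.3:
            q=[d["xy"][0]*640,d["xy"][1]*400];print("L",t,round(d["p"],2),np.round(q,0),ray(c,q,z0).round(4)[:2])
    for d in robot.trace("wrist",t):
        if d["p"]>.3:
            r=cv2.minAreaRect(cv2.findNonZero(d["mask"].astype(np.uint8)));q=[d["xy"][0]*640,d["xy"][1]*400]
            print("T",t,round(d["p"],2),np.round(q,0),ray(c,q,z0).round(4)[:2],np.round(r[2],1))
E
python3 look.py w1 .003 sheet,pillow_block,flange_block
```

```text
time_s: 1.37
ee_pos: [0.2667, 0.4087, 0.4049]
eef_rot: [0.081, 0.702, -0.081, 0.703]
ft_force: [0.2, -0.1, 0.9]
gripper_width: 0.0619
time_s: 1.78
ee_pos: [0.407, 0.2831, 0.4049]
eef_rot: [0.082, 0.702, -0.081, 0.703]
ft_force: [1.0, 1.4, 0.0]
gripper_width: 0.0615
time_s: 2.2
ee_pos: [0.4974, 0.1961, 0.4043]
eef_rot: [-0.0, 0.707, 0.0, 0.707]
ft_force: [0.2, -0.7, -0.7]
gripper_width: 0.0616
time_s: 2.37
ee_pos: [0.4958, 0.1979, 0.4047]
eef_rot: [0.001, 0.707, -0.001, 0.707]
ft_force: [-0.2, -0.2, -0.8]
gripper_width: 0.0614
tip [0.4958 0.1979 0.2387] jaw 89.8 j6 -1.41 shift mm [-1.3 -2.9  4.2] turn -0.2
L sheet 0.64 [319. 209.] [0.5484 0.1926]
T sheet 0.91 [318. 177.] [0.5057 0.1912] 4.0
T pillow_block 0.72 [413. 222.] [0.5671 0.3163] 4.1
L flange_block 0.64 [231. 206.] [0.5439 0.0772]
T flange_block 0.75 [229. 204.] [0.5413 0.0751] 90.0
```

View pics/w1.png

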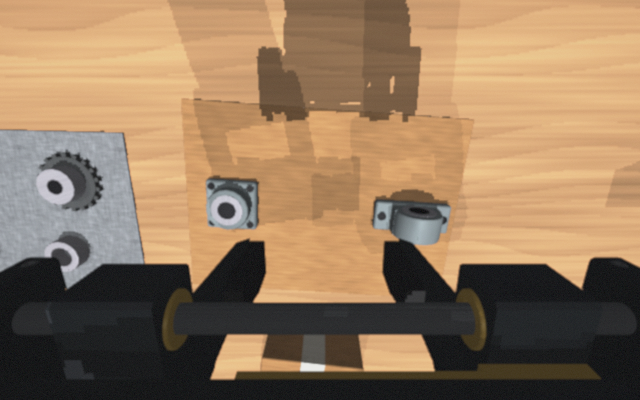

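Wrist image up is towards the robot. The flange plate's corners are at about (207,179), (257,181), (259,229) and (207,228). The pillow block's foot runs from (375,198) to (449,202), and the sheet's near edge from (183,98) to (473,120).

```bash
python3 - <<'E'
from h import *
c=np.load("pics/w1.npy",allow_pickle=True).item()
F=[ray(c,q,.015)[:2] for q in[(207,179),(257,181),(259,229),(207,228)]];print("flange",np.round(F,3).tolist(),np.mean(F,0))
P=[ray(c,q,.017)[:2] for q in[(375,198),(449,202)]];print("foot near corners",np.round(P,3),np.mean(P,0))
S=[ray(c,q,.003)[:2] for q in[(183,98),(473,120)]];print("sheet near",np.round(S,3),np.mean(S,0),np.linalg.norm(S[0]-S[1]))
im=cv2.imread("pics/w1.png");cv2.imwrite("pics/w1c.png",cv2.resize(im[90:270,170:490],None,fx=2.5,fy=2.5,interpolation=cv2.INTER_CUBIC))
# overlay models for candidate frame
th=np.radians(-3.)
E
```

```text
flange [[0.505, 0.055], [0.508, 0.116], [0.572, 0.114], [0.57, 0.047]] [0.5386877  0.08322681]
foot near corners [[0.53  0.262]
 [0.535 0.355]] [0.53231192 0.30849567]
sheet near [[0.41  0.033]
 [0.436 0.378]] [0.42335276 0.20532483] 0.34556008978703684
```

View pics/w1c.png

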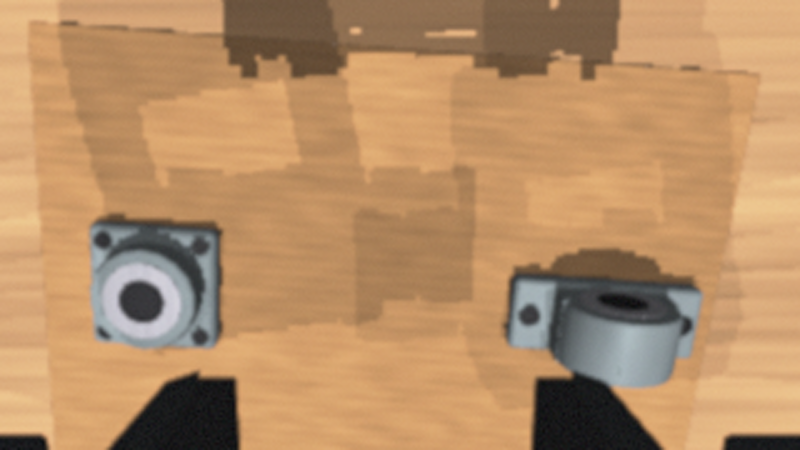

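```bash
python3 - <<'E'
from h import *
from scipy.optimize import least_squares
c=np.load("pics/w1.npy",allow_pickle=True).item()
M=[];Q=[]
def a(m,q): M.append(m);Q.append(((q[0]-.75)/2.5+170,(q[1]-.75)/2.5+90))
h=.032
for m,q in zip([(-h,-h),(-h,h),(h,h),(h,-h)],[(93,225),(215,229),(219,346),(97,342)]):a((m[0],m[1]-.115,.015),q)
for m,q in zip([(-.019,-.048),(-.019,.048),(.019,.048),(.019,-.048)],[(515,280),(700,292),(693,357),(511,343)]):a((m[0],m[1]+.115,.017),q)
a((-.125,-.175,.003),(28,20));a((-.125,.175,.003),(759,73))
M=np.array(M);Q=np.array(Q)
def W(p):
    R=Rn.from_euler("z",p[2]).as_matrix();return M@R.T+[p[0],p[1],0]
r=least_squares(lambda p:(proj(c,W(p))-Q).ravel(),[.55,.195,-.05],loss="soft_l1")
print(r.x,np.degrees(r.x[2]));print(np.round(proj(c,W(r.x))-Q,1).tolist())
E
```

```text
[ 0.5470004   0.19607832 -0.07119145] -4.078969723716647
[[-2.5, -1.2], [0.9, 0.7], [-0.9, 1.9], [-1.8, 0.4], [0.9, -1.2], [3.0, -1.0], [0.2, 0.9], [-1.0, 1.8], [-0.2, -0.1], [1.5, -0.3]]
```

```bash

python3 -m crank '0 -.041 0 0;0 -.041 0 0;0 -.041 0 0;0 -.041 0 0;0 -.041 0 0'
python3 -m crank '0 -.041 0 0;0 -.041 0 0;0 -.041 0 0;0 -.041 0 0;0 -.041 0 0'
python3 -m crank '0 0 0 0;0 0 0 0'
python3 look.py w2 .003 sprocket,ring,nut,clevis
```

```text
time_s: 3.13
ee_pos: [0.4953, -0.0087, 0.4049]
eef_rot: [0.0, 0.707, -0.0, 0.707]
ft_force: [0.9, 0.4, -0.1]
gripper_width: 0.0616
time_s: 3.55
ee_pos: [0.4952, -0.214, 0.4049]
eef_rot: [0.0, 0.707, -0.0, 0.707]
ft_force: [0.7, 0.2, 0.1]
gripper_width: 0.0621
time_s: 3.72
ee_pos: [0.4955, -0.2138, 0.4043]
eef_rot: [0.002, 0.707, -0.001, 0.707]
ft_force: [0.0, 1.4, -0.7]
gripper_width: 0.0618
tip [ 0.4954 -0.2137  0.2383] jaw 89.8 j6 -2.19 shift mm [ -1.5 408.7   3. ] turn -0.2
L sprocket 0.58 [280. 250.] [ 0.6063 -0.2726]
L sprocket 0.57 [397. 178.] [ 0.5074 -0.12  ]
L sprocket 0.46 [633. 205.] [0.5441 0.1893]
T sprocket 0.91 [397. 178.] [ 0.5063 -0.1201] 48.8
L ring 0.69 [376. 248.] [ 0.6046 -0.143 ]
T ring 0.91 [372. 247.] [ 0.6032 -0.1479] 13.6
L nut 0.93 [258.  25.] [ 0.3335 -0.2849]
L nut 0.89 [280. 171.] [ 0.4969 -0.2677]
L nut 0.77 [326.  77.] [ 0.3868 -0.2099]
L nut 0.77 [164. 149.] [ 0.4695 -0.4099]
T nut 0.97 [257.  26.] [ 0.3348 -0.2867] 65.2
T nut 0.92 [328.  73.] [ 0.3835 -0.208 ] 90.0
T nut 0.88 [281. 170.] [ 0.4961 -0.2672] 18.4
T nut 0.71 [157. 152.] [ 0.4734 -0.4188] 71.6
L clevis 0.64 [283. 252.] [ 0.609  -0.2688]
T clevis 0.6 [280. 256.] [ 0.6151 -0.273 ] 59.0
```

View pics/w2.png

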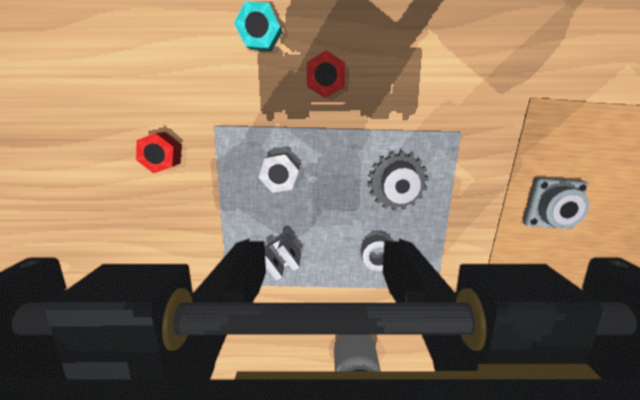

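The sprocket hub top is at (403,187), the nut top at (279,174), the ring partly behind a finger at (375,252) and the clevis at (282,255). The coloured nuts are off the mat.

```bash
python3 - <<'E'
from h import *
c=np.load("pics/w2.npy",allow_pickle=True).item();im=cv2.imread("pics/w2.png")
print("hub",ray(c,(403,187),.031)[:2],"nut",ray(c,(279,174),.027)[:2])
# bright top faces
g=cv2.cvtColor(im,cv2.COLOR_BGR2GRAY);m=(g>175).astype(np.uint8);m[:,:215]=0;m[:125]=0;m[290:]=0;m[:,460:]=0
n,l,st,ce=cv2.connectedComponentsWithStats(m)
for i in range(1,n):
    if st[i,4]>60:
        k=cv2.findContours((l==i).astype(np.uint8),0,2)[0][0];h=cv2.convexHull(k);mo=cv2.moments(h);q=(mo["m10"]/mo["m00"],mo["m01"]/mo["m00"])
        print(st[i],np.round(q,1),"z.031",ray(c,q,.031)[:2].round(4),"z.027",ray(c,q,.027)[:2].round(4), "z.043",ray(c,q,.043)[:2].round(4),[ray(c,p[0],.027)[:2].round(3).tolist() for p in cv2.approxPolyDP(h,2.5,True)])
go(.508,-.120,.05,90-4)
E
```

```text
hub [ 0.51129902 -0.1193572 ] nut [ 0.49602627 -0.26601646]
[365 125  95   5 309] [407.8 126.6] z.031 [ 0.4417 -0.119 ] z.027 [ 0.4419 -0.118 ] z.043 [ 0.4409 -0.1222] [[0.44, -0.06], [0.445, -0.108], [0.441, -0.166]]
[371 138  10  15  62] [375.  145.6] z.031 [ 0.4625 -0.1547] z.027 [ 0.463  -0.1541] z.043 [ 0.461  -0.1567] [[0.454, -0.157], [0.461, -0.148], [0.469, -0.151], [0.47, -0.157]]
[289 140  12   8  63] [294.7 143.3] z.031 [ 0.4597 -0.2459] z.027 [ 0.4602 -0.2463] z.043 [ 0.4583 -0.2448] [[0.459, -0.24], [0.464, -0.243], [0.462, -0.253], [0.456, -0.248]]
[390 140  14   9  65] [396.3 144.5] z.031 [ 0.4614 -0.1305] z.027 [ 0.4619 -0.1296] z.043 [ 0.46   -0.1333] [[0.457, -0.122], [0.466, -0.127], [0.466, -0.137], [0.46, -0.134]]
[258 155  40  38 763] [277.9 173.5] z.031 [ 0.4945 -0.2667] z.027 [ 0.4954 -0.2673] z.043 [ 0.4919 -0.2648] [[0.474, -0.258], [0.491, -0.245], [0.511, -0.25], [0.518, -0.275], [0.5, -0.291], [0.479, -0.284]]
[452 160   8  21 101] [456.4 171.1] z.031 [ 0.4923 -0.0586] z.027 [ 0.4932 -0.0568] z.043 [ 0.4898 -0.0638] [[0.48, -0.055], [0.504, -0.052], [0.5
[... 812 characters left out ...]
, [0.624, -0.255], [0.618, -0.264]]
[363 242  21  32 310] [373.1 257.4] z.031 [ 0.6036 -0.1507] z.027 [ 0.6057 -0.15  ] z.043 [ 0.5973 -0.1528] [[0.584, -0.14], [0.624, -0.139], [0.628, -0.153], [0.621, -0.162], [0.595, -0.162], [0.584, -0.15]]
[266 258  19  25 183] [273.6 271.8] z.031 [ 0.6239 -0.2783] z.027 [ 0.6262 -0.2791] z.043 [ 0.6169 -0.2761] [[0.606, -0.288], [0.637, -0.266], [0.641, -0.269], [0.635, -0.282], [0.619, -0.289]]
[261 281 126   9 477] [317.7 285.9] z.031 [ 0.6448 -0.2215] z.027 [ 0.6474 -0.2216] z.043 [ 0.6372 -0.2212] [[0.651, -0.131], [0.652, -0.297], [0.646, -0.294], [0.64, -0.205]]
tip [ 0.4958 -0.2114  0.2389] jaw 90.0 j6 -2.19 shift mm [188.9  91.4  12.2] turn 4.0
```

```bash

python3 -m crank '.01 .03 .005 0;.02 .03 .005 0;.03 .031 .004 0;.04 0 0 2;.04 0 0 2'
python3 -m crank '.03 0 0 0;.02 0 0 0;0 0 0 0;0 0 0 0'
python3 -c "
from h import *
go(.510,-.1203,.0145,86)
cv2.imwrite('pics/w3.png',robot.get_image('wrist')[:,:,::-1])"
```

```text
time_s: 4.58
ee_pos: [0.5096, -0.1203, 0.2654]
eef_rot: [0.024, 0.706, -0.025, 0.708]
ft_force: [1.2, -0.9, -0.2]
gripper_width: 0.0617
time_s: 4.92
ee_pos: [0.5098, -0.1222, 0.2159]
eef_rot: [0.025, 0.707, -0.025, 0.706]
ft_force: [-0.8, 0.5, 0.8]
gripper_width: 0.0618
tip [ 0.5096 -0.1221  0.0499] jaw 86.0 j6 -1.96 shift mm [35.4  1.8  0.3] turn -0.0
```

View pics/w3.png

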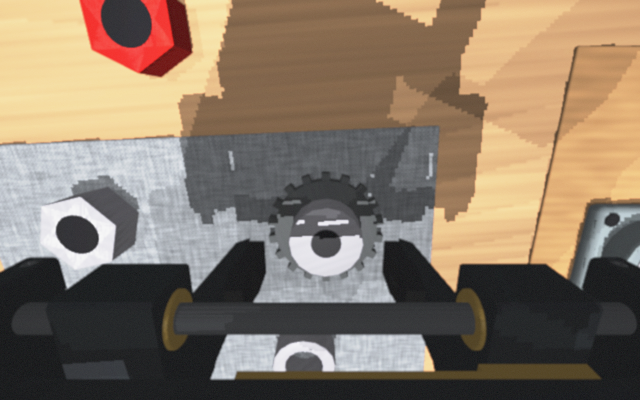

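The hub at about (325,240) sits midway between the fingers.

```bash

python3 -m crank '.02 .001 0 0;.015 .001 0 0;0 0 0 0;0 0 0 0'
python3 -m crank '0 0 0 0;0 0 0 0;0 0 0 0;0 0 0 0;0 0 0 0' 0.3
python3 -c "
from h import *
go(.510,-.1203,.0145,86)"
python3 -m crank '-.005 0 0 0;-.015 0 0 0;-.03 0 0 0;-.03 0 0 0;-.03 0 0 0'
python3 -c "
from h import *
go(.548,.197,.12,86)"
```

```text
time_s: 5.3
ee_pos: [0.5101, -0.1204, 0.1822]
eef_rot: [0.025, 0.706, -0.025, 0.707]
ft_force: [-0.3, 0.5, 0.2]
gripper_width: 0.0618
time_s: 5.72
ee_pos: [0.51, -0.1205, 0.182]
eef_rot: [0.024, 0.706, -0.025, 0.707]
ft_force: [-1.4, -0.3, 7.3]
gripper_width: 0.0433
tip [ 0.5103 -0.1206  0.016 ] jaw 86.0 j6 -1.96 shift mm [ 1.5  0.3 -0.3] turn -0.0
time_s: 6.13
ee_pos: [0.5093, -0.1201, 0.2919]
eef_rot: [0.025, 0.707, -0.024, 0.706]
ft_force: [0.9, -0.5, -5.5]
gripper_width: 0.043
tip [ 0.509  -0.1199  0.1259] jaw 86.0 j6 -1.96 shift mm [  6.1 318.8  16.7] turn -0.0
```

```bash

python3 -m crank '0 .02 0 0;0 .03 .002 0;0 .04 .002 0;0 .04 .002 0;0 .04 .002 0'
python3 -m crank '0 .04 .002 0;0 .04 .002 0;0 .03 .002 0;0 .02 .002 0;0 .012 .001 0'
python3 -m crank '.02 .006 0 0;.02 0 0 0;.02 0 0 0;0 0 0 0;0 0 0 0'
python3 -c "
from h import *
go(.548,.197,.017,86)"
```

```text
time_s: 6.55
ee_pos: [0.5292, 0.0504, 0.2908]
eef_rot: [0.025, 0.707, -0.025, 0.706]
ft_force: [0.8, -0.2, -5.3]
gripper_width: 0.0436
time_s: 6.97
ee_pos: [0.5482, 0.1922, 0.2905]
eef_rot: [0.024, 0.707, -0.024, 0.706]
ft_force: [-0.7, -1.5, -4.7]
gripper_width: 0.0431
time_s: 7.38
ee_pos: [0.549, 0.1952, 0.2305]
eef_rot: [0.025, 0.708, -0.025, 0.706]
ft_force: [0.9, -0.5, -4.0]
gripper_width: 0.0433
tip [0.5485 0.1951 0.0645] jaw 85.9 j6 -1.36 shift mm [47.5  1.9 -0.5] turn -0.1
```

```bash

python3 -m crank '.02 .002 0 0;.015 0 0 0;.008 0 0 0;.003 0 0 0;0 0 0 0'
python3 -m crank '.001 0 0 0;0 0 0 0'
python3 -m crank '0 0 0 0;0 0 0 0;0 0 0 0' 0.7
python3 -c "
from h import *
go(.548,.197,.017,86)"
python3 -m crank '-.005 0 0 0;-.02 0 0 0;-.04 0 0 0;-.04 0 0 0;-.04 0 0 0'
python3 -m crank '-.04 0 -.03 0;0 0 -.03 0;0 0 0 0;0 0 0 0'
python3 look.py w4 .003 sprocket,pillow_block,flange_block
```

```text
time_s: 7.8
ee_pos: [0.5494, 0.1975, 0.1854]
eef_rot: [0.025, 0.707, -0.025, 0.707]
ft_force: [0.3, 0.5, -4.5]
gripper_width: 0.0431
time_s: 7.97
ee_pos: [0.5494, 0.1977, 0.1848]
eef_rot: [0.025, 0.706, -0.025, 0.707]
ft_force: [-0.8, -0.1, -5.2]
gripper_width: 0.0432
time_s: 8.22
ee_pos: [0.5494, 0.1978, 0.1848]
eef_rot: [0.025, 0.706, -0.025, 0.707]
ft_force: [-0.3, -0.0, 0.8]
gripper_width: 0.0603
tip [0.5497 0.1978 0.0188] jaw 86.0 j6 -1.36 shift mm [ 1.8 -0.9 -1.6] turn -0.0
time_s: 8.63
ee_pos: [0.5488, 0.1977, 0.3313]
eef_rot: [0.025, 0.707, -0.025, 0.707]
ft_force: [0.7, 0.8, -0.1]
gripper_width: 0.0618
time_s: 8.97
ee_pos: [0.4932, 0.2018, 0.3634]
eef_rot: [0.025, 0.706, -0.024, 0.707]
ft_force: [-0.1, 0.6, -0.1]
gripper_width: 0.0615
tip [0.4935 0.2018 0.1974] jaw 86.0 j6 -1.34 shift mm [-42.6  -6.3   7. ] turn -4.0
L sprocket 0.71 [322. 221.] [0.5477 0.1966]
T sprocket 0.69 [323. 221.] [0.5473 0.1976] 5.2
L pillow_block 0.91 [421. 226.] [0.5612 0.3131]
T pillow_block 0.7 [425. 228.] [0.564 0.318] 90.0
L flange_block 0.68 [223. 222.] [0.541  0.0791]
T flange_block 0.97 [220. 220.] [0.5376 0.0772] 0.0
```

View pics/w4.png

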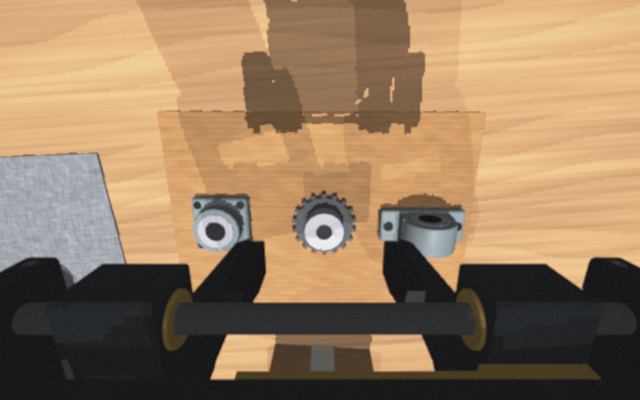

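The sprocket stands upright and midway between the blocks, at (323,225). The sheet's near edge is level in the image, so the yaw of -4° holds. Next is the ring.

```bash

python3 -m crank '0 -.035 .003 0;0 -.039 .003 0;0 -.039 .003 0;0 -.039 .003 0;0 -.039 .003 0'
python3 -m crank '0 -.039 .003 0;0 -.039 .003 0;0 -.039 .003 0;0 -.035 .004 0;0 0 0 0'
python3 -m crank '0 0 0 0'
python3 look.py w5 .003 ring,clevis
python3 -c "
from h import *
go(.606,-.142,.06,86)
im=cv2.imread('pics/w5.png');cv2.imwrite('pics/w5c.png',cv2.resize(im[120:290,160:480],None,fx=2.5,fy=2.5,interpolation=cv2.INTER_CUBIC))"
```

```text
time_s: 9.73
ee_pos: [0.4958, 0.0082, 0.3621]
eef_rot: [0.025, 0.707, -0.025, 0.707]
ft_force: [0.8, 0.5, -1.0]
gripper_width: 0.0619
time_s: 10.15
ee_pos: [0.4985, -0.148, 0.3617]
eef_rot: [0.026, 0.707, -0.027, 0.707]
ft_force: [-0.2, -0.0, -0.0]
gripper_width: 0.0616
time_s: 10.23
ee_pos: [0.4982, -0.1442, 0.3617]
eef_rot: [0.026, 0.707, -0.026, 0.706]
ft_force: [0.5, -0.5, -0.0]
gripper_width: 0.0616
tip [ 0.4981 -0.1441  0.1957] jaw 85.8 j6 -2.01 shift mm [-44.1 338.4 -23. ] turn -4.2
L ring 0.89 [330. 262.] [ 0.6057 -0.1431]
T ring 0.87 [331. 272.] [ 0.619  -0.1436] 90.0
T ring 0.44 [557. 160.] [0.4974 0.1153] 90.0
L clevis 0.42 [228. 271.] [ 0.6085 -0.2701]
T clevis 0.49 [207. 270.] [ 0.6046 -0.2963] 41.8
tip [ 0.4982 -0.1413  0.1963] jaw 86.1 j6 -2.01 shift mm [136.3   6.7 107.6] turn 0.1
```

View pics/w5c.png

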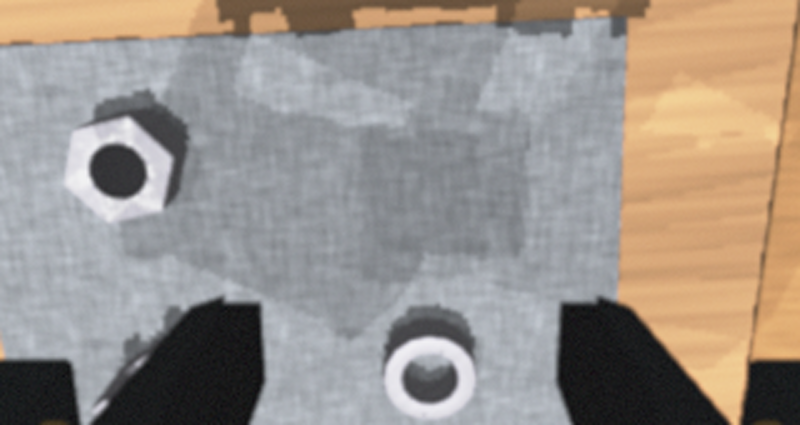

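Ring top centre is at crop (430,377), i.e. pixel (332,271). The nut's corners are also clear.

```bash
python3 - <<'E'
from h import *
c=np.load("pics/w5.npy",allow_pickle=True).item()
f=lambda q:((q[0]-.75)/2.5+160,(q[1]-.75)/2.5+120)
r=ray(c,f((430,377)),.025)[:2];print("ring",r,[ray(c,f(q),.025)[:2].round(4).tolist() for q in[(386,377),(475,377),(430,336),(430,418)]])
N=np.array([ray(c,f(q),.027)[:2] for q in[(78,126),(130,115),(174,158),(164,208),(116,221),(66,186)]])
print("nut",N.mean(0));d=np.roll(N,-1,0)-N;print(np.degrees(np.arctan2(d[:,1],d[:,0])).round(0)%60,np.linalg.norm(N-N.mean(0),axis=1))
go(r[0],r[1],.06,86)
E
```

```text
ring [ 0.60414187 -0.14207634] [[0.6027, -0.1624], [0.6056, -0.1213], [0.5832, -0.1407], [0.6258, -0.1435]]
nut [ 0.49534255 -0.26554918]
[38. 38. 40. 41. 47. 38.] [0.02458968 0.02410288 0.02320641 0.02360866 0.0233767  0.02537683]
tip [ 0.4982 -0.1413  0.1963] jaw 86.1 j6 -2.01 shift mm [136.3   6.5 105.7] turn 0.1
```

```bash

python3 -m crank '.01 .002 .035 0;.02 .002 .035 0;.03 .002 .036 0;.04 0 0 0;.036 0 0 0'
python3 -m crank '0 0 0 0;0 0 0 0'
python3 -c "
from h import *
go(.6043,-.142,.0085,86)
cv2.imwrite('pics/w6.png',robot.get_image('wrist')[150:,100:540,::-1])"
```

```text
time_s: 10.9
ee_pos: [0.6013, -0.1425, 0.2277]
eef_rot: [0.024, 0.706, -0.024, 0.707]
ft_force: [0.3, -0.1, -0.6]
gripper_width: 0.0617
time_s: 11.07
ee_pos: [0.6004, -0.1431, 0.2291]
eef_rot: [0.025, 0.708, -0.024, 0.706]
ft_force: [0.9, -0.4, 0.9]
gripper_width: 0.0615
tip [ 0.5999 -0.1429  0.0631] jaw 86.0 j6 -1.93 shift mm [54.6  1.1  4.5] turn 0.0
```

View pics/w6.png

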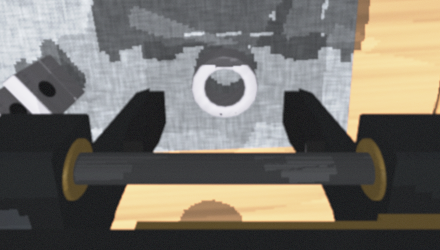

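The ring is centred between the fingers at crop (224,89).

```bash

python3 -m crank '.02 .001 .004 0;.02 0 0 0;.013 0 0 0;0 0 0 0;0 0 0 0'
python3 -m crank '0 0 0 0;0 0 0 0;0 0 0 0;0 0 0 0;0 0 0 0' 0.3
python3 -c "
from h import *
go(.6043,-.142,.0085,86)"
python3 -m crank '-.005 0 0 0;-.02 0 0 0;-.03 0 0 0;-.04 0 0 0;-.04 0 0 0'
python3 -m crank '-.01 0 0 0;0 0 0 0'
python3 -c "
from h import *
go(.5493,.198,.15,86)"
```

```text
time_s: 11.53
ee_pos: [0.6048, -0.1433, 0.179]
eef_rot: [0.024, 0.706, -0.025, 0.708]
ft_force: [0.2, 0.2, 0.4]
gripper_width: 0.062
time_s: 11.95
ee_pos: [0.6046, -0.1432, 0.1781]
eef_rot: [0.025, 0.706, -0.025, 0.707]
ft_force: [-1.4, 0.6, 7.1]
gripper_width: 0.043
tip [ 0.6049 -0.1434  0.0121] jaw 86.0 j6 -1.92 shift mm [ 3.6  1.3 -0.7] turn -0.0
time_s: 12.37
ee_pos: [0.604, -0.1431, 0.313]
eef_rot: [0.025, 0.707, -0.025, 0.706]
ft_force: [0.8, 0.3, -1.0]
gripper_width: 0.0426
time_s: 12.53
ee_pos: [0.6043, -0.1431, 0.3253]
eef_rot: [0.024, 0.704, -0.026, 0.709]
ft_force: [-0.6, -0.2, -2.2]
gripper_width: 0.0427
tip [ 0.6054 -0.1436  0.1593] jaw 86.0 j6 -1.92 shift mm [  8.  336.9 -79.9] turn -0.0
```

```bash

python3 -m crank '0 .02 -.005 0;0 .03 -.008 0;0 .038 -.009 0;0 .038 -.009 0;0 .038 -.009 0'
python3 -m crank '0 .038 -.009 0;0 .038 -.009 0;0 .038 -.009 0;0 .03 -.008 0;0 .02 -.005 0'
python3 -m crank '.02 .009 0 0;.03 0 0 0;.02 0 0 0;0 0 0 0;0 0 0 0'
python3 -c "
from h import *
go(.5493,.198,.041,86)
cv2.imwrite('pics/w7.png',robot.get_image('wrist')[150:,100:540,::-1])"
```

```text
time_s: 12.95
ee_pos: [0.5751, 0.0246, 0.3194]
eef_rot: [0.025, 0.708, -0.025, 0.705]
ft_force: [-0.6, 0.2, -0.9]
gripper_width: 0.0429
time_s: 13.37
ee_pos: [0.5462, 0.1924, 0.3195]
eef_rot: [0.024, 0.708, -0.024, 0.705]
ft_force: [-0.3, -0.1, -1.0]
gripper_width: 0.0429
time_s: 13.78
ee_pos: [0.5479, 0.1985, 0.2499]
eef_rot: [0.025, 0.708, -0.025, 0.705]
ft_force: [0.4, 0.4, -1.1]
gripper_width: 0.043
tip [0.5472 0.1984 0.0839] jaw 86.0 j6 -1.36 shift mm [42.9 -0.2  2.3] turn -0.0
```

View pics/w7.png

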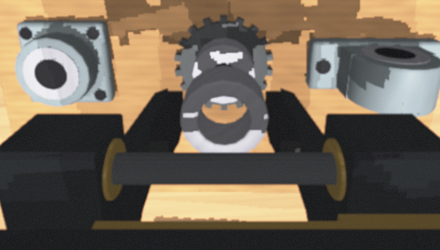

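The ring is held level above the hub, with the sprocket at crop (225,65) and the ring at (225,110) in the same column.

```bash

python3 -m crank '.02 0 .002 0;.012 0 0 0;.006 0 0 0;0 0 0 0;0 0 0 0'
python3 -m crank '.002 0 0 0;0 0 0 0;.001 0 0 0;0 0 0 0;0 0 0 0'
python3 -c "
from h import *
go(.5493,.198,.041,86)"
```

```text
time_s: 14.25
ee_pos: [0.5504, 0.1984, 0.2145]
eef_rot: [0.025, 0.706, -0.025, 0.707]
ft_force: [-0.1, 0.1, -1.0]
gripper_width: 0.043
time_s: 14.67
ee_pos: [0.5502, 0.1985, 0.2108]
eef_rot: [0.025, 0.707, -0.025, 0.707]
ft_force: [-0.2, 0.4, -0.9]
gripper_width: 0.0432
tip [0.5502 0.1985 0.0448] jaw 86.0 j6 -1.36 shift mm [ 3.8 -0.5 -0.9] turn -0.0
```

```bash

python3 -m crank '.002 0 0 0;0 0 0 0;0 0 0 0'
python3 -m crank '.0015 0 0 0;0 0 0 0;0 0 0 0'
python3 -m crank '.001 0 0 0;0 0 0 0;0 0 0 0'
```

```text
time_s: 14.92
ee_pos: [0.5501, 0.1984, 0.2085]
eef_rot: [0.025, 0.707, -0.025, 0.707]
ft_force: [-0.0, -0.6, -1.1]
gripper_width: 0.0424
time_s: 15.17
ee_pos: [0.5502, 0.1984, 0.207]
eef_rot: [0.025, 0.707, -0.025, 0.707]
ft_force: [0.3, 1.0, -1.0]
gripper_width: 0.0427
time_s: 15.42
ee_pos: [0.5502, 0.1985, 0.2061]
eef_rot: [0.025, 0.707, -0.025, 0.707]
ft_force: [0.2, 0.3, -0.3]
gripper_width: 0.0426
```

Nearly in contact; press slightly more, then release.

```bash

python3 -m crank '.0005 0 0 0;0 0 0 0;0 0 0 0'
python3 -m crank '0 0 0 0;0 0 0 0;0 0 0 0;0 0 0 0' 0.7
python3 -m crank '-.005 0 0 0;-.015 0 0 0;-.04 0 0 0;-.04 0 0 0;-.04 0 0 0'
python3 -m crank '-.01 0 -.028 0;0 0 -.028 0;0 0 0 0;0 0 0 0'
python3 look.py w8 .031 ring,sprocket
python3 -c "
from h import *
im=cv2.imread('pics/w8.png');cv2.imwrite('pics/w8c.png',cv2.resize(im[130:290,160:480],None,fx=2,fy=2,interpolation=cv2.INTER_CUBIC))"
```

```text
time_s: 15.67
ee_pos: [0.5502, 0.1985, 0.2061]
eef_rot: [0.025, 0.706, -0.025, 0.707]
ft_force: [-3.0, -0.2, 5.9]
gripper_width: 0.0428
time_s: 16.0
ee_pos: [0.5502, 0.1984, 0.2054]
eef_rot: [0.025, 0.707, -0.025, 0.707]
ft_force: [0.7, -0.2, 0.8]
gripper_width: 0.0617
time_s: 16.42
ee_pos: [0.5499, 0.1984, 0.3475]
eef_rot: [0.025, 0.707, -0.025, 0.706]
ft_force: [1.2, -0.3, -0.7]
gripper_width: 0.0615
time_s: 16.75
ee_pos: [0.4936, 0.2025, 0.3564]
eef_rot: [0.025, 0.706, -0.025, 0.707]
ft_force: [1.2, -0.7, 0.2]
gripper_width: 0.0618
tip [0.4937 0.2026 0.1904] jaw 86.0 j6 -1.33 shift mm [-49.6  -7.1   6.9] turn -4.0
L ring 0.76 [322. 237.] [0.5522 0.1973]
T ring 0.65 [325. 245.] [0.5616 0.1993] 90.0
L sprocket 0.85 [323. 224.] [0.5373 0.1993]
T sprocket 0.72 [325. 216.] [0.5283 0.2018] 90.0
```

View pics/w8c.png

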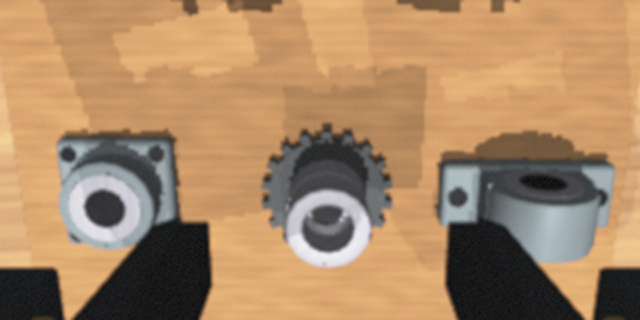

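Ring sits flat and centred on the hub at crop (328,228). Next is the nut.

```bash
python3 -c "
from h import *
go(.4953,-.266,.19,70)"
python3 -m crank '0 -.03 -.002 0;0 -.041 -.003 0;0 -.041 -.003 0;0 -.041 -.003 0;0 -.041 -.003 0'
python3 -m crank '0 -.041 -.003 0;0 -.041 -.003 0;0 -.041 -.003 0;0 -.041 -.003 0;0 -.041 -.003 0'
python3 -m crank '0 -.04 -.003 0;0 -.02 -.002 0;.04 0 0 6;.04 0 0 6;.04 0 0 4'
python3 -m crank '0 0 0 0;0 0 0 0'
python3 -c "
from h import *
go(.4953,-.266,.06,70)"
```

```text
tip [0.495  0.2022 0.1891] jaw 86.0 j6 -1.33 shift mm [  -0.8 -467.    33.3] turn 16.0
time_s: 17.42
ee_pos: [0.4666, 0.0079, 0.3554]
eef_rot: [0.025, 0.707, -0.025, 0.707]
ft_force: [1.6, -0.4, 0.1]
gripper_width: 0.062
time_s: 17.83
ee_pos: [0.437, -0.1961, 0.3554]
eef_rot: [0.025, 0.707, -0.025, 0.707]
ft_force: [0.7, -0.0, 0.6]
gripper_width: 0.0618
time_s: 18.25
ee_pos: [0.428, -0.254, 0.2341]
eef_rot: [0.125, 0.695, -0.126, 0.696]
ft_force: [0.5, -0.7, -1.2]
gripper_width: 0.0615
time_s: 18.42
ee_pos: [0.4284, -0.2536, 0.2349]
eef_rot: [0.123, 0.698, -0.121, 0.695]
ft_force: [0.2, 0.1, 0.7]
gripper_width: 0.0616
tip [ 0.428  -0.2532  0.0689] jaw 70.1 j6 -2.00 shift mm [ 8.7 10.8 67.7] turn 0.1
```

```bash
python3 look.py w9 .003 nut,clevis; python3 -c "
import cv2
im=cv2.imread('pics/w9.png');cv2.imwrite('pics/w9c.png',im[100:300])"
```

```text
tip [ 0.428  -0.2532  0.0689] jaw 70.1 j6 -2.00 shift mm [-170.1  446.2  -85.5] turn -19.9
L nut 0.81 [363. 142.] [ 0.3871 -0.2096]
L nut 0.79 [338. 299.] [ 0.4981 -0.2659]
L nut 0.61 [234. 108.] [ 0.3368 -0.2827]
T nut 0.94 [364. 142.] [ 0.3874 -0.2089] 10.5
T nut 0.78 [335. 290.] [ 0.4894 -0.2655] 68.7
T nut 0.62 [225. 108.] [ 0.3352 -0.2882] 45.0
```

View pics/w9c.png

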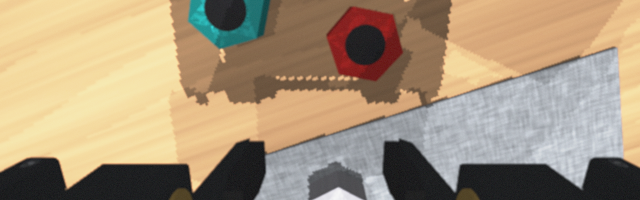

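The steel nut is just ahead at about (338,299). Its corner points up the image, so two flats face the jaws. The position agrees with the earlier estimate.

```bash

python3 -m crank '0 .005 .034 0;0 .006 .034 0;.01 0 0 0;0 0 0 0;0 0 0 0'
python3 -c "
from h import *
go(.496,-.266,.0115,70)
cv2.imwrite('pics/w10.png',robot.get_image('wrist')[150:,100:540,::-1])"
```

```text
time_s: 19.08
ee_pos: [0.4955, -0.2657, 0.226]
eef_rot: [0.123, 0.697, -0.123, 0.696]
ft_force: [0.8, -0.5, 0.0]
gripper_width: 0.0616
tip [ 0.4954 -0.2657  0.06  ] jaw 70.0 j6 -1.92 shift mm [48.5 -0.1  0.7] turn 0.0
```

View pics/w10.png

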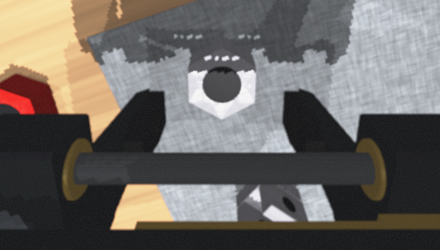

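The nut is centred between the fingers at crop (222,87), with flats parallel to the pads.

```bash

python3 -m crank '.02 0 .001 0;.02 0 0 0;.008 0 0 0;0 0 0 0;0 0 0 0'
python3 -m crank '0 0 0 0;0 0 0 0;0 0 0 0;0 0 0 0;0 0 0 0' 0.3
python3 -c "
from h import *
go(.496,-.266,.0115,70)"
python3 -m crank '-.005 0 0 0;-.02 0 0 0;-.04 0 0 0;-.04 0 0 0;-.04 0 0 0'
python3 -m crank '-.03 0 0 0;0 0 0 7;0 0 0 7;0 0 0 0'
python3 -c "
from h import *
go(.625,.308,.18,56)"
```

```text
time_s: 19.55
ee_pos: [0.4966, -0.2665, 0.1783]
eef_rot: [0.123, 0.696, -0.123, 0.696]
ft_force: [0.2, 0.7, -0.2]
gripper_width: 0.0616
time_s: 19.97
ee_pos: [0.4969, -0.2666, 0.1784]
eef_rot: [0.123, 0.696, -0.123, 0.697]
ft_force: [-0.8, -0.1, 6.7]
gripper_width: 0.042
tip [ 0.4971 -0.2668  0.0124] jaw 70.0 j6 -1.92 shift mm [ 0.9  0.4 -1.3] turn -0.0
time_s: 20.38
ee_pos: [0.4964, -0.2661, 0.3241]
eef_rot: [0.123, 0.697, -0.123, 0.696]
ft_force: [1.2, -0.6, -2.2]
gripper_width: 0.0418
time_s: 20.72
ee_pos: [0.4965, -0.2661, 0.3529]
eef_rot: [0.208, 0.676, -0.208, 0.676]
ft_force: [0.9, -1.1, -1.4]
gripper_width: 0.0415
tip [ 0.4966 -0.2661  0.1869] jaw 55.7 j6 -1.67 shift mm [   7.1  546.7 -217.1] turn -0.3
```

```bash

python3 -m crank '0 .02 -.008 0;0 .037 -.0147 0;0 .037 -.0147 0;0 .037 -.0147 0;0 .037 -.0147 0'
python3 -m crank '0 .037 -.0147 0;0 .037 -.0147 0;0 .037 -.0147 0;0 .037 -.0147 0;0 .037 -.0147 0'
python3 -m crank '0 .037 -.0147 0;0 .037 -.0147 0;0 .037 -.0147 0;0 .03 -.012 0;0 .02 -.008 0'
python3 -m crank '.03 0 0 0;.04 0 0 0;0 0 0 0;0 0 0 0'
python3 -c "
from h import *
go(.625,.308,.06,56)
cv2.imwrite('pics/w11.png',robot.get_image('wrist')[50:,:,::-1])"
```

```text
time_s: 21.13
ee_pos: [0.5353, -0.088, 0.3521]
eef_rot: [0.206, 0.677, -0.206, 0.676]
ft_force: [0.6, -0.4, -1.9]
gripper_width: 0.0415
time_s: 21.55
ee_pos: [0.5779, 0.1068, 0.3521]
eef_rot: [0.205, 0.677, -0.206, 0.676]
ft_force: [1.3, -0.7, -2.2]
gripper_width: 0.0417
time_s: 21.97
ee_pos: [0.6148, 0.2772, 0.3515]
eef_rot: [0.204, 0.678, -0.205, 0.676]
ft_force: [-0.5, -0.7, -2.2]
gripper_width: 0.0417
time_s: 22.3
ee_pos: [0.6148, 0.2739, 0.2809]
eef_rot: [0.205, 0.678, -0.207, 0.675]
ft_force: [0.6, -0.5, -1.5]
gripper_width: 0.0417
tip [0.6139 0.2737 0.1149] jaw 56.1 j6 -0.74 shift mm [54.8 34.9 -9.7] turn 0.1
```

View pics/w11.png

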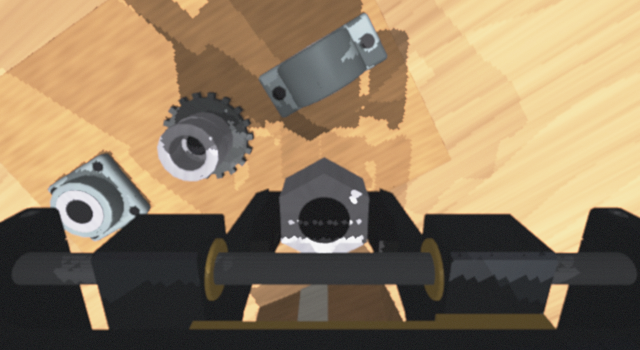

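The nut is held. The pillow foot's bolt holes are at full-image (279,143) and (367,90).

```bash
python3 - <<'E'
from h import *
c=robot.get_calibration("wrist")
a=ray(c,(279,143),.017);b=ray(c,(367,90),.017);m=(a+b)/2;d=b-a;th=np.arctan2(-d[0],d[1])
print(a,b,m,np.degrees(th),np.linalg.norm(d))
t=m[:2]+.07*np.array([np.cos(th),np.sin(th)]);print(t)
t=m[:2]+.07*np.array([np.cos(.065),-np.sin(.065)]);print(t)
go(t[0],t[1],.06,56)
E
```

```text
[0.55522261 0.27142896 0.017     ] [0.56030781 0.34997322 0.017     ] [0.55776521 0.31070109 0.017     ] -3.7043403737029807 0.07870870092973815
[0.62761896 0.30617854]
[0.62761739 0.3061543 ]
tip [0.6152 0.2739 0.1174] jaw 56.1 j6 -0.74 shift mm [57.4 33.7 -7.7] turn 0.1
```

```bash

python3 -m crank '0 .017 -.004 0;.01 .017 -.004 0;.03 0 0 0;.03 0 0 0;0 0 0 0'
python3 -m crank '0 0 0 0'
python3 -c "
from h import *
go(.627,.306,.0135,56)"
```

```text
time_s: 22.77
ee_pos: [0.6269, 0.3063, 0.2094]
eef_rot: [0.205, 0.678, -0.208, 0.674]
ft_force: [-0.5, 0.5, -3.2]
gripper_width: 0.0421
time_s: 22.85
ee_pos: [0.6278, 0.3064, 0.2141]
eef_rot: [0.207, 0.676, -0.207, 0.676]
ft_force: [0.1, 0.4, -1.6]
gripper_width: 0.0419
tip [0.6279 0.3065 0.0481] jaw 56.0 j6 -0.69 shift mm [34.6 -0.9 -0.5] turn 0.0
```

```bash

python3 -m crank '.015 0 0 0;.01 0 0 0;.006 0 0 0;0 0 0 0;0 0 0 0'
python3 -m crank '.002 0 0 0;0 0 0 0;0 0 0 0'
python3 -m crank '.0015 0 0 0;0 0 0 0;0 0 0 0'
```

```text
time_s: 23.27
ee_pos: [0.6276, 0.3066, 0.1826]
eef_rot: [0.207, 0.676, -0.207, 0.676]
ft_force: [-0.6, -0.4, -1.6]
gripper_width: 0.0418
time_s: 23.52
ee_pos: [0.6274, 0.3067, 0.18]
eef_rot: [0.207, 0.676, -0.207, 0.676]
ft_force: [0.4, 0.3, -2.4]
gripper_width: 0.0416
time_s: 23.77
ee_pos: [0.6275, 0.3067, 0.1785]
eef_rot: [0.207, 0.676, -0.207, 0.676]
ft_force: [0.5, -0.2, 1.1]
gripper_width: 0.0417
```

```bash

python3 -m crank '0 0 0 0;0 0 0 0;0 0 0 0;0 0 0 0' 0.7
python3 -m crank '-.005 0 0 0;-.02 0 0 0;-.04 0 0 0;-.04 0 0 0;-.04 0 0 0'
python3 -m crank '-.04 0 -.02 0;0 0 -.03 0;0 0 -.02 0;0 0 0 0;0 0 0 0'
python3 look.py w12 .003 nut,pillow_block
python3 -c "
from h import *
cv2.imwrite('pics/w12c.png',cv2.imread('pics/w12.png')[50:300])
go(.651,-.24,.19,-55)"
```

```text
time_s: 24.1
ee_pos: [0.6274, 0.3066, 0.1781]
eef_rot: [0.207, 0.676, -0.207, 0.676]
ft_force: [-0.5, -1.0, -0.6]
gripper_width: 0.0619
time_s: 24.52
ee_pos: [0.6271, 0.3065, 0.3251]
eef_rot: [0.207, 0.676, -0.207, 0.676]
ft_force: [0.1, -0.3, 1.1]
gripper_width: 0.0619
time_s: 24.93
ee_pos: [0.5698, 0.3455, 0.361]
eef_rot: [0.206, 0.676, -0.206, 0.677]
ft_force: [-0.2, 0.6, 0.7]
gripper_width: 0.0616
tip [0.5699 0.3455 0.195 ] jaw 56.1 j6 -0.61 shift mm [ -45.  -163.9   26. ] turn -33.9
L nut 0.74 [322. 234.] [0.6257 0.3049]
L pillow_block 0.56 [293. 184.] [0.5573 0.3118]
T pillow_block 0.73 [293. 187.] [0.5602 0.3105] 59.2
tip [0.5712 0.3444 0.1939] jaw 55.9 j6 -0.61 shift mm [   4.  -439.2  393.6] turn -69.1
```

View pics/w12c.png

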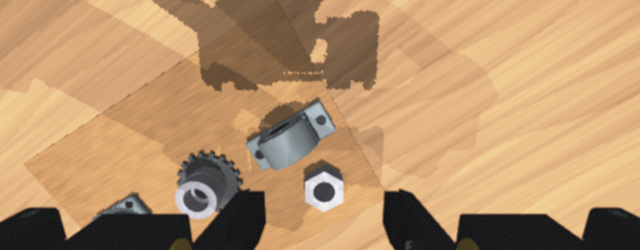

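The nut stands behind the pillow block, about 69 mm away and 2 mm off sideways. Next is the clevis.

```bash

python3 -m crank '0 -.0145 .013 0;0 -.0293 .0262 0;0 -.0293 .0262 0;0 -.0293 .0262 0;0 -.0293 .0262 0'
python3 -m crank '0 -.0293 .0262 0;0 -.0293 .0262 0;0 -.0293 .0262 0;0 -.0293 .0262 0;0 -.0293 .0262 0'
python3 -m crank '0 -.0293 .0262 0;0 -.0293 .0262 0;0 -.0293 .0262 0;0 -.0293 .0262 0;0 -.0293 .0262 0'
python3 -m crank '0 -.0145 .013 0;0 0 0 7;0 0 0 7;0 0 0 7;0 0 0 7'
python3 -m crank '0 0 0 7;0 0 0 7;0 0 0 7;0 0 0 7;0 0 0 7'
python3 -m crank '0 0 0 7;0 0 0 7;0 0 0 7;0 0 0 7;0 0 0 7'
python3 -m crank '0 0 0 6;0 0 0 0;0 0 0 0'
python3 look.py w13 .003 clevis
python3 -c "
from h import *
im=cv2.imread('pics/w13.png');cv2.imwrite('pics/w13c.png',cv2.resize(im[130:290,160:480],None,fx=2.5,fy=2.5,interpolation=cv2.INTER_CUBIC))
go(.606,-.27,.1,-55)"
```

```text
time_s: 25.6
ee_pos: [0.5948, 0.1678, 0.3601]
eef_rot: [0.207, 0.676, -0.207, 0.676]
ft_force: [1.1, -0.7, 0.1]
gripper_width: 0.0613
time_s: 26.02
ee_pos: [0.6212, -0.0274, 0.3602]
eef_rot: [0.207, 0.676, -0.207, 0.676]
ft_force: [1.6, 0.4, 0.3]
gripper_width: 0.0618
time_s: 26.43
ee_pos: [0.6475, -0.2223, 0.3601]
eef_rot: [0.207, 0.676, -0.207, 0.676]
ft_force: [0.7, -0.5, -0.1]
gripper_width: 0.0616
time_s: 26.85
ee_pos: [0.6502, -0.2399, 0.3598]
eef_rot: [0.366, 0.605, -0.367, 0.604]
ft_force: [-0.4, 1.9, 0.2]
gripper_width: 0.0618
time_s: 27.27
ee_pos: [0.6503, -0.2396, 0.36]
eef_rot: [-0.531, -0.467, 0.531, -0.466]
ft_force: [0.7, 0.1, 0.2]
gripper_width: 0.0616
time_s: 27.68
ee_pos: [0.6503, -0.2396, 0.3599]
eef_rot: [-0.647, -0.285, 0.647, -0.285]
ft_force: [0.1, -0.2, -0.2]
gripper_width: 0.0612
time_s: 27.93
ee_pos: [0.6503, -0.2393, 0.36]
eef_rot: [-0.66, -0.254, 0.66, -0.254]
ft_force: [-0.7, -0.5, 0.2]
gripper_width: 0.0618
tip [ 0.6502 -0.2393  0.194 ] jaw -47.9 j6 0.31 shift mm [ -45.8 -422.9 -179.9] turn 42.1
T clevis 0.56 [319. 227.] [ 0.6003 -0.2751] 9.5
tip [ 0.6502 -0.239   0.1942] jaw -47.9 j6 0.31 shift mm [94.2 -6.6 53.6] turn 7.1
```

View pics/w13c.png

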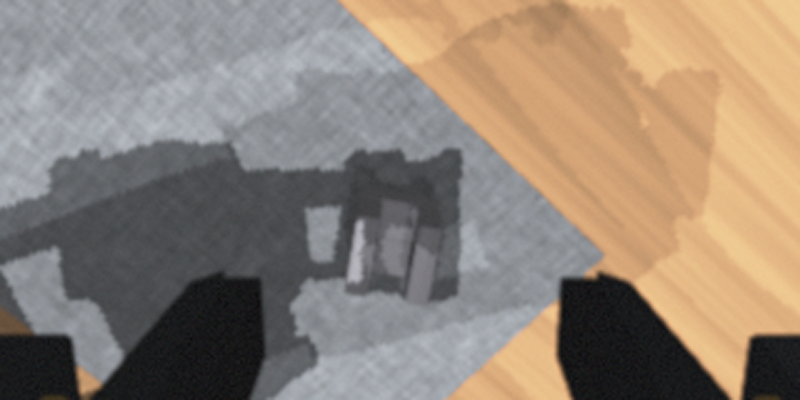

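The clevis ear tops have outer corners at about crop (361,220), (346,290), (441,228) and (429,303).

```bash
python3 - <<'E'
from h import *
c=np.load("pics/w13.npy",allow_pickle=True).item()
P=np.array([ray(c,((q[0]-.75)/2.5+160,(q[1]-.75)/2.5+130),.043)[:2] for q in[(361,220),(346,290),(441,228),(429,303)]])
m=P.mean(0);d=(P[1]-P[0])+(P[3]-P[2]);e=(P[2]-P[0])+(P[3]-P[1])
print(P.round(4),m,np.linalg.norm(d)/2,np.linalg.norm(e)/2,np.degrees(np.arctan2(d[1],d[0])),np.degrees(np.arctan2(e[1],e[0])))
go(m[0],m[1],.075,np.degrees(np.arctan2(d[1],d[0]))-90)
E
```

```text
[[ 0.6101 -0.247 ]
 [ 0.5821 -0.263 ]
 [ 0.6296 -0.2737]
 [ 0.6011 -0.2931]] [ 0.60570683 -0.26917804] 0.03330523314212261 0.03434555213324571 -147.88903949022435 -55.845971320247244
tip [ 0.6502 -0.239   0.1942] jaw -47.9 j6 0.31 shift mm [119.2  -7.4  53.3] turn 10.0
```

```bash

python3 -m crank '.02 -.0037 .027 0;.03 -.0037 .026 0;.03 0 0 5;.03 0 0 4;.005 0 0 0'
python3 -m crank '0 0 0 0;0 0 0 0'
python3 -c "
from h import *
go(.6057,-.2692,.012,-57)
cv2.imwrite('pics/w14.png',robot.get_image('wrist')[150:,100:540,::-1])"
```

```text
time_s: 28.5
ee_pos: [0.6049, -0.2687, 0.2405]
eef_rot: [-0.676, -0.202, 0.68, -0.198]
ft_force: [0.2, 0.2, -0.9]
gripper_width: 0.0621
time_s: 28.67
ee_pos: [0.6064, -0.2688, 0.2468]
eef_rot: [0.678, 0.201, -0.677, 0.202]
ft_force: [-1.0, 0.3, 0.9]
gripper_width: 0.0617
tip [ 0.6067 -0.269   0.0808] jaw -56.9 j6 0.40 shift mm [68.8 -0.5  1. ] turn 0.1
```

```bash
python3 - <<'E'
from h import *
c=robot.get_calibration("wrist");robot.get_image("wrist")
for f in(robot.trace,robot.landmark_of):
    for d in f("wrist","clevis"):
        q=[d["xy"][0]*640,d["xy"][1]*400];o=""
        if "mask" in d:
            x=np.nonzero(d["mask"])[1];y=np.nonzero(d["mask"])[0];o=(x.min(),x.max(),y.min(),y.max())
        print(d["p"],np.round(q),ray(c,q,.003)[:2],o)
# expected ear top outer corners given estimate
th=np.radians(33);R=Rn.from_euler("z",th).as_matrix()
print(proj(c,[[.6057,-.2692,0]+R@np.array([a,b,.043]) for a in(-.018,.018) for b in(-.018,.018)]).round(0).tolist())
E
```

```text
0.75 [323. 218.] [ 0.59916568 -0.27262487] (np.int64(294), np.int64(351), np.int64(188), np.int64(254))
0.86 [322. 209.] [ 0.60542903 -0.26765616] 
[[351.0, 255.0], [297.0, 255.0], [353.0, 203.0], [296.0, 203.0]]
```

The mask spans columns 294 to 351, against 296 to 353 expected, so I descend.

```bash

python3 -m crank '.03 0 .001 0;.025 0 0 0;.013 0 0 0;0 0 0 0;0 0 0 0'
python3 -m crank '0 0 0 0;0 0 0 0;0 0 0 0;0 0 0 0;0 0 0 0' 0.3
python3 -c "
from h import *
go(.6057,-.2692,.012,-57)"
python3 -m crank '-.005 0 0 0;-.02 0 0 0;-.04 0 0 0;-.04 0 0 0;-.04 0 0 0'
python3 -m crank '-.03 0 0 0;0 0 0 0'
python3 -c "
from h import *
go(.463,.087,.18,-94)"
```

```text
time_s: 29.28
ee_pos: [0.6054, -0.2693, 0.178]
eef_rot: [0.678, 0.201, -0.678, 0.201]
ft_force: [0.3, -0.2, -0.2]
gripper_width: 0.0619
time_s: 29.7
ee_pos: [0.6052, -0.2693, 0.1783]
eef_rot: [0.678, 0.2, -0.678, 0.201]
ft_force: [-1.1, 0.2, 4.0]
gripper_width: 0.0357
tip [ 0.6054 -0.2695  0.0123] jaw -57.0 j6 0.40 shift mm [ 0.3 -0.1 -0.4] turn -0.0
time_s: 30.12
ee_pos: [0.6048, -0.2691, 0.3238]
eef_rot: [-0.678, -0.201, 0.678, -0.2]
ft_force: [1.7, -0.3, -2.7]
gripper_width: 0.0361
time_s: 30.28
ee_pos: [0.6051, -0.2691, 0.3599]
eef_rot: [0.681, 0.198, -0.675, 0.204]
ft_force: [0.2, -0.0, -1.7]
gripper_width: 0.0356
tip [ 0.6067 -0.2702  0.1939] jaw -57.0 j6 0.40 shift mm [  10.1 -378.   -73.9] turn 37.0
```

```bash

python3 -m crank '0 -.02 -.004 0;0 -.038 -.0075 0;0 -.038 -.0075 0;0 -.038 -.0075 0;0 -.038 -.0075 0'
python3 -m crank '0 -.038 -.0075 0;0 -.038 -.0075 0;0 -.038 -.0075 0;0 -.038 -.0075 0;0 -.034 -.007 0'
python3 -m crank '0 -.02 -.003 0;0 0 0 7;0 0 0 7;0 0 0 7;0 0 0 7'
python3 -m crank '.03 0 0 7;.04 0 0 2;0 0 0 0;0 0 0 0'
python3 - <<'E'
from h import *
go(.462,.0863,.06,-94)
c=robot.get_calibration("wrist");robot.get_image("wrist")
for t in("flange_block","clevis"):
  for f in(robot.trace,robot.landmark_of):
    for d in f("wrist",t):
        q=[d["xy"][0]*640,d["xy"][1]*400];print(t,round(d["p"],2),np.round(q),ray(c,q,.003)[:2])
robot.get_image("top");c=robot.get_calibration("top")
for t in("flange_block","pillow_block","sprocket","ring","nut"):
    for d in robot.landmark_of("top",t):
        if d["p"]>.4:q=[d["xy"][0]*640,d["xy"][1]*400];print("top",t,round(d["p"],2),ray(c,q,.031 if t=="ring" else .003)[:2].round(4))
E
```

```text
time_s: 30.7
ee_pos: [0.5388, -0.1049, 0.3512]
eef_rot: [-0.677, -0.201, 0.679, -0.2]
ft_force: [0.5, 1.9, -1.0]
gripper_width: 0.0353
time_s: 31.12
ee_pos: [0.4682, 0.0715, 0.3516]
eef_rot: [-0.677, -0.201, 0.679, -0.2]
ft_force: [0.4, -0.6, -2.2]
gripper_width: 0.0361
time_s: 31.53
ee_pos: [0.461, 0.0883, 0.3515]
eef_rot: [-0.706, -0.029, 0.707, -0.029]
ft_force: [0.0, 0.2, -2.2]
gripper_width: 0.0357
time_s: 31.87
ee_pos: [0.4611, 0.0881, 0.2814]
eef_rot: [-0.705, 0.024, 0.708, 0.024]
ft_force: [0.5, -0.6, -2.2]
gripper_width: 0.0358
tip [0.4603 0.0882 0.1154] jaw -93.9 j6 1.58 shift mm [55.4  1.8 -2.1] turn 0.1
flange_block 0.98 [324.  94.] [0.54290512 0.08309473]
flange_block 0.85 [325. 102.] [0.53716183 0.08230879]
clevis 0.69 [323. 261.] [0.39576966 0.09341349]
clevis 0.59 [326. 250.] [0.40691062 0.08998416]
top flange_block 0.45 [0.5359 0.0822]
top pillow_block 0.88 [0.5592 0.3115]
top ring 0.41 [0.5482 0.1921]
top nut 0.79 [ 0.3432 -0.2759]
top nut 0.77 [0.6201 0.3041]
top nut 0.59 [ 0.3825 -0.2119]
```

```bash

python3 -m crank '.03 .001 -.001 0;.03 0 0 0;.02 0 0 0;.012 0 0 0;0 0 0 0'
python3 -m crank '.006 0 0 0;0 0 0 0;0 0 0 0'
python3 -m crank '.002 0 0 0;0 0 0 0;0 0 0 0'
python3 -c "
from h import *
go(.461,.087,.0125,-94)"
```

```text
time_s: 32.83
ee_pos: [0.462, 0.087, 0.1884]
eef_rot: [-0.705, 0.025, 0.708, 0.025]
ft_force: [-0.8, 0.1, -2.0]
gripper_width: 0.036
time_s: 33.08
ee_pos: [0.4626, 0.0871, 0.1849]
eef_rot: [0.707, -0.025, -0.706, -0.025]
ft_force: [0.0, -0.6, -2.5]
gripper_width: 0.0356
time_s: 33.33
ee_pos: [0.4624, 0.0871, 0.1827]
eef_rot: [0.707, -0.025, -0.706, -0.025]
ft_force: [-0.3, -0.2, -2.5]
gripper_width: 0.0353
tip [0.4625 0.0871 0.0167] jaw -94.0 j6 1.57 shift mm [4.2 0.2 1.5] turn -0.0
```

```bash

python3 -m crank '.003 0 .001 0;0 0 0 0;0 0 0 0'
python3 -m crank '.001 0 0 0;0 0 0 0;0 0 0 0'
```

```text
time_s: 33.58
ee_pos: [0.4613, 0.0871, 0.1793]
eef_rot: [-0.707, 0.025, 0.707, 0.025]
ft_force: [-0.1, -0.3, -2.7]
gripper_width: 0.0358
time_s: 33.83
ee_pos: [0.4614, 0.0871, 0.1783]
eef_rot: [-0.707, 0.025, 0.707, 0.025]
ft_force: [-0.5, -0.1, -1.4]
gripper_width: 0.0356
```

```bash

python3 -m crank '.0005 0 0 0;0 0 0 0'
python3 -m crank '0 0 0 0;0 0 0 0;0 0 0 0;0 0 0 0' 0.7
python3 -m crank '-.005 0 0 0;-.02 0 0 0;-.04 0 0 0;-.04 0 0 0;-.04 0 0 0'
python3 -m crank '-.04 0 0 0;-.04 0 0 0;0 -.03 -.03 0;0 -.03 -.03 0;0 -.03 -.03 0'
python3 -m crank '0 0 -.03 0;0 0 0 0;0 0 0 0'
python3 - <<'E'
from h import *
go(.5,.2,.2,-94)
for n in("wrist","top","scene"):
    c=robot.get_calibration(n);im=robot.get_image(n);cv2.imwrite(f"pics/end_{n}.png",im[:,:,::-1])
    for t in("flange_block","pillow_block","sprocket","ring","nut","clevis"):
        for d in robot.landmark_of(n,t):
            q=[d["xy"][0]*640,d["xy"][1]*400];w=ray(c,q,.031 if t=="ring" else .003)[:2]
            if d["p"]>.4 and w[1]>-.05:print(n,t,round(d["p"],2),np.round(q),w.round(4))
E
```

```text
time_s: 34.0
ee_pos: [0.4613, 0.0872, 0.1782]
eef_rot: [0.707, -0.025, -0.707, -0.025]
ft_force: [-1.5, 0.6, 3.9]
gripper_width: 0.0356
time_s: 34.33
ee_pos: [0.4614, 0.0871, 0.1778]
eef_rot: [0.707, -0.025, -0.707, -0.025]
ft_force: [-0.5, -0.4, 0.5]
gripper_width: 0.0603
time_s: 34.75
ee_pos: [0.4609, 0.0872, 0.3249]
eef_rot: [-0.706, 0.025, 0.707, 0.025]
ft_force: [1.1, 0.3, -0.8]
gripper_width: 0.0618
time_s: 35.17
ee_pos: [0.5562, 0.1701, 0.4046]
eef_rot: [0.708, -0.025, -0.706, -0.025]
ft_force: [-0.0, -1.5, -0.5]
gripper_width: 0.0618
time_s: 35.42
ee_pos: [0.5862, 0.1671, 0.4021]
eef_rot: [-0.706, 0.025, 0.707, 0.025]
ft_force: [0.3, -0.7, -1.0]
gripper_width: 0.0616
tip [0.586  0.1671 0.2361] jaw -94.0 j6 1.72 shift mm [ 36.2 -26.9  88. ] turn -0.0
wrist flange_block 0.83 [394. 200.] [0.5377 0.08  ]
wrist pillow_block 0.6 [215. 199.] [0.5556 0.3098]
wrist sprocket 0.83 [301. 198.] [0.5488 0.1993]
wrist ring 0.82 [300. 203.] [0.5509 0.1988]
wrist nut 0.61 [208. 142.] [0.6277 0.3057]
wrist clevis 0.54 [387. 256.] [0.4576 0.09  ]
top flange_block 0.77 [266. 199.] [0.5485 0.0814]
top sprocket 0.69 [222. 196.] [0.5528 0.195 ]
top ring 0.52 [220. 198.] [0.5453 0.1929]
top nut 0.54 [183. 168.] [0.6277 0.3008]
top clevis 0.51 [262. 231.] [0.4631 0.0889]
scene flange_block 0.76 [362. 231.] [0.5407 0.0807]
scene pillow_block 0.84 [453. 279.] [0.5588 0.3083]
scene sprocket 0.74 [409. 253.] [0.5431 0.1998]
scene ring 0.74 [410. 250.] [0.5547 0.204 ]
scene nut 0.92 [442. 305.] [0.6279 0.3098]
scene clevis 0.53 [379. 211.] [0.4659 0.0898]
```

All three cameras agree and everything is in tolerance, so I'm handing it in.

```bash
python3 -c "
from workcell import robot
print(robot.get_state()['ft_force'],robot.sign_off())"
```

```text
the job is handed in; nothing more can be done
[-0.52953857 -0.33925829 -0.23248161] None
```

The kit is laid out and handed in at about 36 s of robot time. The gripper is open and clear, and sign-off reports no verdict.

The last check used the wrist, top and scene cameras. The figures below are from the wrist view:

| Part | Measured | Required |
|---|---|---|
| Sprocket | about 5 mm from the midpoint of the blocks | within 15 mm |
| Ring on hub | about 2 mm off centre | within 10 mm |
| Nut behind pillow block | about 72 mm, about 1 mm off sideways | 55–85 mm, within 15 mm |
| Clevis in front of flange block | about 80 mm, about 5 mm off sideways | 65–95 mm, within 15 mm |

- **Disagreements between cameras:** the wrist, top and scene readings differ by up to about 11 mm for single parts. The scene and top views put the ring about 12 mm and 8 mm from the hub centre, against 2 mm from the wrist. I went with the wrist camera because it is closest, and a close wrist picture also showed the ring flat and centred.
- **Blocks:** both read where they were at the start, within that same scatter. The top camera did not find the pillow block in its final picture.
- **Not confirmed by eye:** I reached the 16-picture limit before the clevis was placed. Its grasp and final position were checked only by number: the grip width, the contact force at set-down and the networks' position estimates.
- **Not re-measured:** I did not look at the carton, jar and spanner again at the end. The arm never went near them at low height, and I saw no unexpected forces.

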